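# Test the earth-leakage switch of the bench power box

### The arm

A 6-joint arm with a two-finger parallel gripper is mounted at the origin on the work surface; the furniture and walls round the work are solid. World frame = base frame: x ahead of the robot, y to its left, z up, the work surface at z = 0. Lengths are in m, angles in rad, forces in N, time in s.
With the tool pointing down it reaches from about 0.3 to 1 m from the base axis. Payload 5.1 kg.
Tool frame: the origin (TCP) lies on the centre line of the jaws, within the pads' length; the fingertips stand 11 mm ahead of it and the grasp point (between the pads) lies 8 mm behind it (tips_ahead is the distance from the TCP to the fingertips, in m); z points along the fingers, y is the line along which they close (so a half turn about z gives the same grasp; the last joint's range is limited). The gripper opens to 95 mm and grips with 3 to 60 N. Pads are 20 mm wide; open, the fingers measure 119 mm over their backs; the gripper's body (75 mm by 180 mm) begins 59 mm behind the grasp point.
Start: joints at [-1.334, 0.124, 1.65, -0, 1.367, -0.083], TCP at [0.204, -0.617, 0.199] pointing down, gripper open.
Joint ranges: [-2.61, 2.61], [-1.02, 2.33], [0.03, 2.71], [-1.35, 4.49], [0.32, 2.68], [-2.91, 2.91]. Speed limits (rad/s): [2.57, 2.57, 3.14, 3.14, 3.14, 3.14].

### API

Orientations are given as a rotation vector (axis times angle).
In Python, from bench import * gives the robot as it stands.
- The arm moves only by the shell command python3 -m pendant 'ROWS' [OPENING] [FORCE]. ROWS is JSON, one flat list of numbers, 4 for each row, row after row: the shift along the tool's x, y, z in cm, then the turn about the tool's z in degrees. A call has 1 to 8 rows; each row is the pose to reach, as a shift and turn from the pose commanded when the call began, along the tool's axes at that moment; what a row does not reach only later rows make up. A row lasts 1/10 s, in which the tool goes at most 50 mm and 8.59 degrees, less where a joint would pass 70% of its speed; a pose out of reach is approached as far as the arm can. A call with a gripper value outside its range is refused whole. OPENING is the finger opening in cm, from 0 to 9.51, set as the call begins (- or left out, the last holds). The fingers move at their own pace and stop on an object; FORCE is the grip in N (left out, the last holds). Time passes only in rows, so rows that repeat a pose let the fingers close. It gives the time, the measured TCP pose, the force, the opening and the grip force at its end, in the units of the state.
- get_state(): the state, without advancing time (a new reading comes with each control period).
- snapshot(name): name is "side" or "top"; returns a dict with "pixels" (480x640x3 uint8, blue, green, red), "vfov" (degrees; the focal length in pixels is half the picture's height over the tangent of half this angle, whatever the lens; pixels are square), "cx", "cy" (the principal point, pixels), "R" (3x3) and "t" (3): a world point X has camera coordinates R X + t. Camera axes: x right, y down, z forward; pixel columns grow to the right and rows downward; lengths in m; the calibration is good to about 2 mm. A picture is of the moment at which its call begins. There is no depth.
- hand_in(): hands the job in; it is judged then, once.
The state is a dict: "t": time; "joints": joint angles; "qd": joint speeds; "joint_efforts": joint torques, N m; "ee_pos": TCP position; "tool_rot": TCP orientation; "ft_force": force on the tool from outside, world axes, zero at the start; "ft_torque": the same for the moment, N m; "finger_gap": opening from 0.0 (shut) to 1.0 (fully open); "grip_force": force on a finger pad.
Only numpy, scipy, OpenCV 4.12 (cv2) and the standard library are available. Lean on these libraries where they do the work, as an engineer would, in place of code of your own. Each camera call takes 0.05 s, during which the arm holds its last target. There are 200 camera calls.

### The job

Do the monthly trip test of the bench power box, using only pushes of the fingertips (nothing is to be picked up): lightly press the round test button of the wide earth-leakage switch until that switch's own lever drops over toward the robot, then push the lever back over, away from the robot, until it stays on by itself. Leave the four narrow breakers in the same row switched on, and do not shift the screwdriver, pliers and tape lying round the box.

Things in the scene. Friction and masses are not known exactly. Their poses are not given: they have to be found in the camera images.
- power_box: grey bench power box, 210 (x) by 280 (y) by 55 mm high, screwed to the worktop by side lugs; origin at the centre of its underside, z up, its -x side toward the robot (yaw up to 0.3 rad). A row of devices lies across it along y, 55 mm to -x of the origin. Behind it, 45 mm to +x, are three sockets at y -85, 0, +85 mm; plug-in supplies stand in two of them, up to 110 mm above the worktop.
- rcd: the earth-leakage switch under test: the wide device, white nose 45 (x) by 72 (y) mm, its top 9 mm above the box lid, 64 mm above the worktop. Origin at the nose's centre at lid height, axes as the power box's. It sits in the left or the right end of the row, 54 mm from the row's middle, the breakers in the other. It has one round button and one wide black lever, 43 mm apart along y.
- breakers: bank of four narrow breakers, white noses together 45 (x) by 72 (y) mm, top 9 mm above the lid; origin at its centre at lid height, axes as the power box's. Four black levers 8 mm wide at y +27, +9, -9, -27 mm, standing about 12 mm above the nose. A blank cover 36 mm wide parts it from the earth-leakage switch.
- rcd_button_top (a point): centre of the top face of the test button, a round grey button 16 mm across that stands 7 mm above the nose top; 4 mm to -x and 22 mm to +y of the rcd origin, 16 mm above it when out. It moves down with the button.
- rcd_button (a joint): how far the test button is pressed in, m: 0 out, 0.006 fully in (then 1 mm above the nose top). It springs back: 1.6 N to start, 3.6 N fully in; it trips the lever after 1 to 2 mm. It dips by itself for a moment while the lever is pushed back on.
- rcd_lever_pivot (a point): the lever's hinge point, fixed: on the rcd's y = -21 mm, x = 0, 4 mm below the nose top; the hinge runs along y.
- rcd_lever_tip (a point): end of the lever's centreline, 28 mm from the hinge. The lever is a black bar 19 mm wide (y) and 6 to 7 mm thick. On, it leans 0.6 rad to +x (tip 16 mm to +x of the hinge, 19 mm above the nose top); dropped, it leans 0.6 rad to -x as far.
- rcd_lever (a joint): lever angle, rad: 0 on (latched, leaning to +x, away from the robot), 1.2 off (leaning to -x). A spring pulls it off; an inner latch holds it on until the test button is pressed. To switch on, push it to +x, through 0 to -0.05 or beyond, where the latch catches (stop at -0.12): 4 to 8 N at half its length. Let go, it stays at about 0.
- breaker1 (a joint): lever of breaker 1 (y +27 mm in the bank), rad: 0 on (leaning 0.6 rad to +x), 1.2 off. Must stay on; it moves at a light push and stays where it is left.
- breaker2 (a joint): lever of breaker 2 (y +9 mm in the bank), rad: 0 on (leaning 0.6 rad to +x), 1.2 off. Must stay on; it moves at a light push and stays where it is left.
- breaker3 (a joint): lever of breaker 3 (y -9 mm in the bank), rad: 0 on (leaning 0.6 rad to +x), 1.2 off. Must stay on; it moves at a light push and stays where it is left.
- breaker4 (a joint): lever of breaker 4 (y -27 mm in the bank), rad: 0 on (leaning 0.6 rad to +x), 1.2 off. Must stay on; it moves at a light push and stays where it is left.
- screwdriver: loose screwdriver, 173 by 29 by 28 mm, lying to the left of the box; origin under its middle, blade to +x. Leave it.
- red_pliers: loose pliers, 166 by 69 by 14 mm, lying in front of the box to the right; origin under their middle, jaws to +x of their own frame. Leave them.
- tape_roll: loose roll of electrical tape, 62 mm across, 19 mm high, lying flat in front of the box to the left; origin under its middle. Leave it.

How it is judged:
On the way, in this order (a step that is already met when the one before it is completed fails the run):
1. the test button is pressed and the lever of the earth-leakage switch has dropped to off (value of joint rcd_lever above 1 rad and value of joint rcd_button above 0.0005 m), for 0.02 s.
2. the lever is pushed back on (value of joint rcd_lever below 0.15 rad), for 0.2 s.
At the end, for the whole second after the job is handed in: The earth-leakage switch's lever stands on by itself (within 0.15 rad of on), its test button is out (within 1 mm), all four breakers are on (within 0.25 rad), and the screwdriver, pliers and tape lie where they lay (within 15 mm) (value of joint rcd_lever below 0.15 rad and value of joint rcd_button below 0.001 m and value of joint each of breaker1, breaker2, breaker3, breaker4 below 0.25 rad and distance of each of screwdriver, red_pliers, tape_roll from where it was at the start of the episode below 0.015 m); the robot touches nothing.
It fails at once if the test button is pressed with more than 30 N (contact force between any of the arm, the fingers and rcd_button above 30 N).
It fails at once if a breaker is switched (value of joint any of breaker1, breaker2, breaker3, breaker4 above 0.3 rad).
It fails at once if a tool beside the box is shifted or picked up (15 mm) (distance of any of screwdriver, red_pliers, tape_roll from where it was at the start of the episode above 0.015 m).
It also fails if it takes over 38 s, if anything falls off the work surface, if the arm or the gripper's body presses on something with over 40 N, if the wrist force passes 120 N, or if a joint passes its speed limit or range.

## Working session

There is one attempt and no reset: what is moved stays moved. The work goes in short steps, Python scripts to look and compute and a shell command to move; the robot and the scene stay as the last step left them, time stands still between calls to the robot, and variables do not carry over. Pictures are saved under pics/ and viewed, at most 10 in all, crops included, and the job is handed in when it is done.

```bash
mkdir -p pics; ls; python3 - <<'E'
from bench import *
import cv2,json,numpy as np
s=get_state();print(s)
for n in("top","side"):
    d=snapshot(n);cv2.imwrite(f"pics/{n}0.png",d["pixels"]);np.savez(f"{n}0.npz",**d)
    print(n,d["vfov"],d["cx"],d["cy"],np.round(d["R"],3).tolist(),np.round(d["t"],3), -np.array(d["R"]).T@np.array(d["t"]))
E
```

```text
pics
{'t': 0.0, 'joints': array([-1.33361212e+00,  1.24527963e-01,  1.65163387e+00,  5.48829086e-06,
        1.36744216e+00, -8.26217051e-02]), 'qd': array([ 9.81611507e-04,  1.46860785e-03, -1.25779648e-03, -2.19313998e-03,
        3.23791195e-04, -4.59065597e-05]), 'joint_efforts': array([ 1.32356156e-03, -4.17602742e+01, -3.59928918e+01,  7.76416948e-02,
        4.91360750e-02, -1.49034563e-04]), 'ee_pos': array([ 0.20415774, -0.61642961,  0.19769598]), 'tool_rot': array([-3.09953465e+00, -4.99890842e-01,  2.35352141e-04]), 'ft_force': array([-0.11377113,  0.06925332, -0.65753641]), 'ft_torque': array([ 0.01684478,  0.0304582 , -0.0175721 ]), 'grip_force': 0.0, 'finger_gap': 1.002572318541505}
top 43.45322901440764 324.08593538009677 234.88858533280867 [[0.12, -0.993, 0.005], [-0.971, -0.119, -0.209], [0.208, 0.02, -0.978]] [0.006 0.511 1.123] [0.26173756 0.0435592  1.20530368]
side 45.657897321385626 329.613016478444 248.6038737791852 [[-1.0, 0.021, 0.006], [0.011, 0.718, -0.696], [-0.019, -0.696, -0.718]] [0.492 0.03  1.073] [0.51158372 0.7147326  0.78855579]
```

View pics/top0.png

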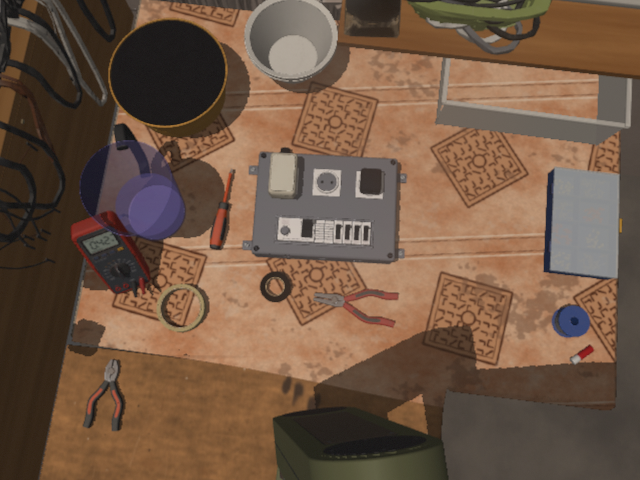

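View pics/side0.png

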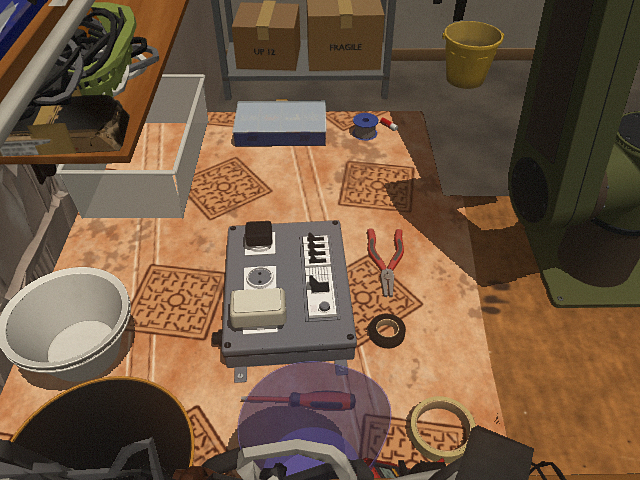

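The top view shows the box at about (325,207). Its RCD is at the left (+y) end of the row, with the button near (285,230) and the lever near (307,228). The breakers are on the right, around (350,232). The side view agrees: button (325,307), lever (318,284). Next I'll take enlarged crops and cast the rays.

```bash
cat > h.py <<'E'
import numpy as np,cv2
def load(n): return dict(np.load(n+".npz"))
def ray(d,u,v):
    f=240/np.tan(np.radians(float(d["vfov"]))/2)
    r=d["R"].T@np.array([(u-d["cx"])/f,(v-d["cy"])/f,1]);return -d["R"].T@d["t"],r
def onz(d,u,v,z):
    c,r=ray(d,u,v);return c+r*(z-c[2])/r[2]
def proj(d,X):
    f=240/np.tan(np.radians(float(d["vfov"]))/2)
    c=d["R"]@np.array(X)+d["t"];return f*c[0]/c[2]+d["cx"],f*c[1]/c[2]+d["cy"]
E
python3 - <<'E'
from h import *
ims=[]
for n,(x,y,w,h) in (("top0",(270,208,110,50)),("side0",(290,225,60,105))):
    d=load(n);im=d["pixels"];hsv=cv2.cvtColor(im,cv2.COLOR_BGR2HSV)
    m=((hsv[...,2]>170)&(hsv[...,1]<40)).astype(np.uint8)*255
    mm=np.zeros_like(m);mm[y:y+h,x:x+w]=m[y:y+h,x:x+w]
    mm=cv2.morphologyEx(mm,cv2.MORPH_CLOSE,np.ones((9,9)))
    c=max(cv2.findContours(mm,0,2)[0],key=cv2.contourArea)
    P=np.array([onz(d,*p[0],0.064)[:2] for p in c],np.float32)*1000
    r=cv2.minAreaRect(P);print(n,r,cv2.boxPoints(r).round(1).tolist())
    k=7 if n=="top0" else 5
    ims.append(cv2.resize(im[y:y+h,x:x+w],None,fx=k,fy=k,interpolation=2))
ims[1]=cv2.rotate(ims[1],cv2.ROTATE_90_CLOCKWISE)
W=780;c=np.zeros((600,W,3),np.uint8);y=0
for i in ims: hh=min(i.shape[0],600-y);c[y:y+hh,:i.shape[1]]=i[:hh,:W];y+=hh
a=c[:600];cv2.imwrite("pics/crop.png",a)
E
```

```text
top0 ((512.8690795898438, 69.14991760253906), (44.7413330078125, 176.75830078125), 3.7642736434936523) [[484.70001220703125, 155.89999389648438], [496.29998779296875, -20.5], [541.0, -17.600000381469727], [529.4000244140625, 158.8000030517578]]
side0 ((512.9283447265625, 69.02632141113281), (44.13518524169922, 179.3134307861328), 3.705770492553711) [[485.1000061035156, 157.10000610351562], [496.70001220703125, -21.899999618530273], [540.7000122070312, -19.0], [529.2000122070312, 159.89999389648438]]
```

View pics/crop.png

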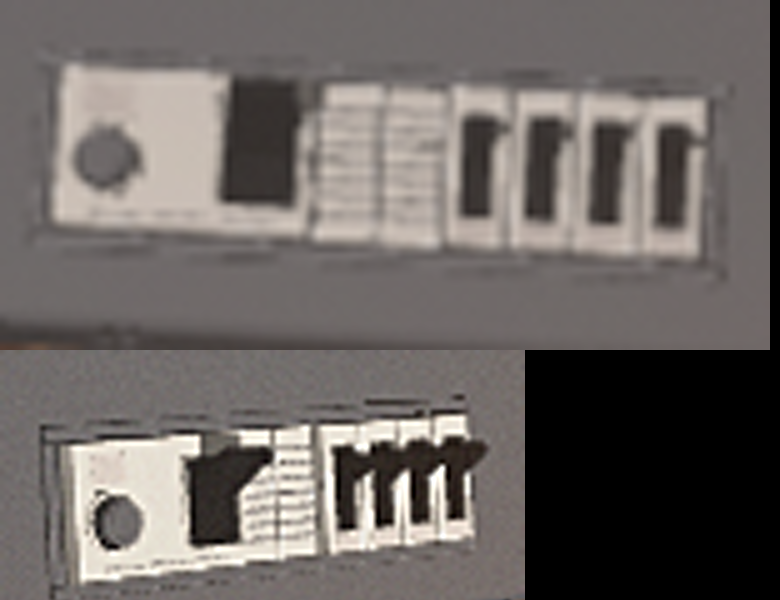

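The crop shows the grey button at full-image pixel (285.1,230.1) and the lever and breakers leaning to +x. The two views agree to under 1 mm: row centre (0.513, 0.069), yaw about 3.7°, length 177–179 mm against 180 expected. Now I'll check the button and work out the shifts.

```bash
cat >> h.py <<'E'
from scipy.spatial.transform import Rotation as Ro
a=0.065;ex=np.array([np.cos(a),np.sin(a),0]);ey=np.array([-np.sin(a),np.cos(a),0])
C=np.array([.5129,.0691,0]);rcd=C+.054*ey
def w(x,y,z): return rcd+x*ex+y*ey+[0,0,z]   # rcd frame xy, world z
def shift(s,X):
    T=Ro.from_rotvec(s["tool_rot"]);M=T.as_matrix()
    yaw=np.arctan2(M[1,0],M[0,0]);return (M.T@(X-s["ee_pos"])*100).round(2),round(np.degrees(yaw-a),2)
E
python3 - <<'E'
from h import *
from bench import *
print(onz(load("top0"),285.1,230.1,.071), w(-.004,.022,.071), proj(load("side0"),w(-.004,.022,.071)))
s=get_state();print(shift(s,w(-.004,.022,.13)))
E
```

```text
[0.50331351 0.14278312 0.071     ] [0.50397192 0.14467969 0.071     ] (np.float64(324.10518979194893), np.float64(304.73184507878796))
(array([ 52.39, -62.82,   6.91]), np.float64(14.59))
```

```bash
python3 -m pendant '[24,-29,0,14.6, 24,-29,0,14.6, 24,-29,0,14.6, 24,-29,0,14.6, 24,-29,0,14.6, 24,-29,0,14.6, 24,-29,0,14.6, 24,-29,0,14.6]' 0 10
python3 - <<'E'
from h import *
from bench import *
s=get_state();print(shift(s,w(-.004,.022,.13)))
E
```

```text
t: 0.9
ee_pos: [0.3414, -0.2632, 0.1984]
tool_rot: [-3.139, -0.106, -0.0]
ft_force: [0.1, -0.4, -0.4]
finger_gap: 0.383
grip_force: 0.0
(array([ 18.96, -39.6 ,   6.88]), np.float64(0.13))
```

```bash
python3 -m pendant '[19,-39.5,0,0, 19,-39.5,0,0, 19,-39.5,0,0, 19,-39.5,0,0, 19,-39.5,0,0, 19,-39.5,0,0, 19,-39.5,0,0, 19,-39.5,0,0]'
python3 - <<'E'
from h import *
from bench import *
s=get_state();print(shift(s,w(-.004,.022,.13)))
E
```

```text
t: 1.7
ee_pos: [0.4907, 0.1069, 0.1987]
tool_rot: [3.14, 0.103, -0.0]
ft_force: [1.4, -1.2, 0.0]
finger_gap: 0.005
grip_force: 0.0
(array([ 1.58, -3.68,  6.87]), np.float64(0.03))
```

```bash
python3 -m pendant '[1.6,-3.7,3,0, 1.6,-3.7,6.9,0, 1.6,-3.7,6.9,0, 1.6,-3.7,6.9,0, 1.6,-3.7,6.9,0]'
python3 - <<'E'
from h import *
from bench import *
import cv2
s=get_state();print(shift(s,w(-.004,.022,.092)))
d=snapshot("side");cv2.imwrite("pics/s1.png",cv2.resize(d["pixels"][180:350,220:420],None,fx=3,fy=3))
E
```

```text
t: 2.2
ee_pos: [0.5053, 0.1421, 0.1321]
tool_rot: [-3.14, -0.1, -0.005]
ft_force: [0.3, 0.2, 1.1]
finger_gap: 0.001
grip_force: 0.0
(array([-0.13, -0.26,  4.01]), np.float64(-0.07))
```

View pics/s1.png

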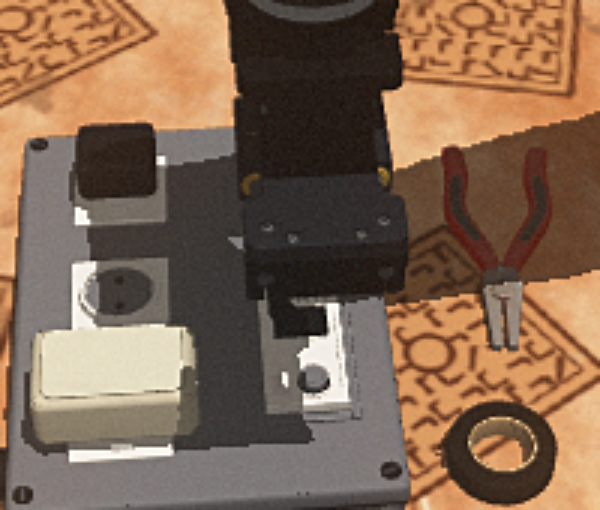

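The view shows the gripper body hiding the fingers above the RCD, the button still visible at crop (315,380), and nothing disturbed. I'll descend to about 1 cm above the button.

```bash
python3 -m pendant '[-0.1,-0.2,2,0, -0.1,-0.2,4,0, -0.1,-0.2,4,0, -0.1,-0.2,4,0]'
python3 - <<'E'
from h import *
from bench import *
s=get_state();print(s["ee_pos"],shift(s,w(-.004,.022,.082)))
E
```

```text
t: 2.65
ee_pos: [0.5039, 0.1442, 0.0915]
tool_rot: [-3.14, -0.101, -0.003]
ft_force: [0.1, 0.8, 0.4]
finger_gap: 0.006
grip_force: 0.0
[0.50385069 0.14420308 0.09153863] (array([ 0.01, -0.05,  0.95]), np.float64(-0.06))
```

```bash
python3 -m pendant '[0,0,0.4,0, 0,0,0.8,0, 0,0,0.95,0, 0,0,1.05,0, 0,0,1.15,0, 0,0,1.25,0, 0,0,1.25,0, 0,0,1.25,0]'
python3 - <<'E'
from bench import *
import cv2
d=snapshot("side");cv2.imwrite("pics/s2.png",cv2.resize(d["pixels"][230:350,260:400],None,fx=4,fy=4))
d=snapshot("top");cv2.imwrite("pics/t2.png",cv2.resize(d["pixels"][180:270,240:400],None,fx=4,fy=4))
E
```

```text
t: 3.45
ee_pos: [0.503, 0.1446, 0.0775]
tool_rot: [3.14, 0.102, -0.0]
ft_force: [-0.9, 0.2, 0.3]
finger_gap: 0.005
grip_force: 0.0
```

View pics/s2.png

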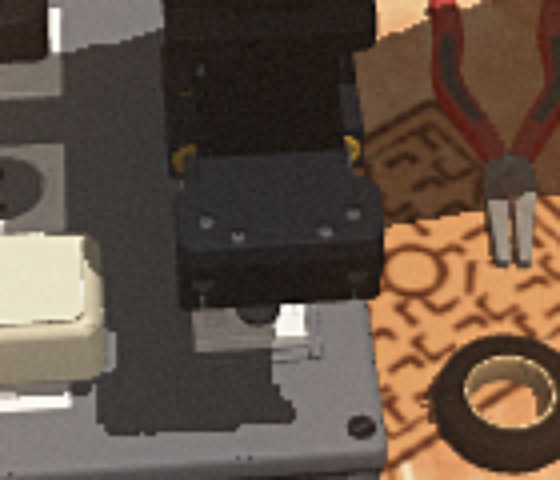

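The gripper hides the lever, and only the near rim of the button shows, at crop (258,315). I'll press slightly deeper and read the force.

```bash
for i in 1 2 3; do python3 -m pendant '[0,0,0.05,0, 0,0,0.05,0]' | grep -E "ee_pos|ft_f"; done
```

```text
ee_pos: [0.503, 0.1446, 0.0769]
ft_force: [0.8, -0.1, -0.1]
ee_pos: [0.503, 0.1446, 0.0764]
ft_force: [-0.4, 0.5, 0.0]
ee_pos: [0.503, 0.1446, 0.0759]
ft_force: [0.4, -0.2, 0.2]
```

View pics/t2.png

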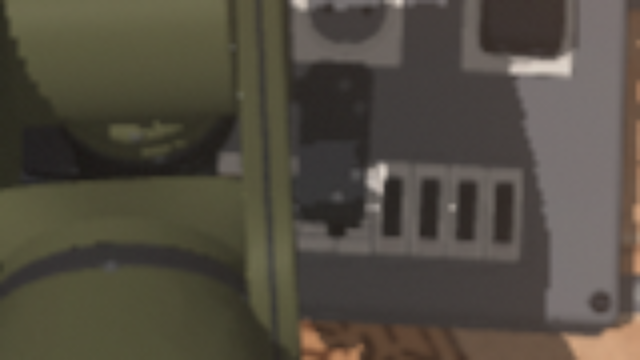

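```bash
for i in 1 2 3 4; do python3 -m pendant '[0,0,0.05,0, 0,0,0.05,0]' | grep -E "ee_pos|ft_f"; done
```

```text
ee_pos: [0.503, 0.1446, 0.0754]
ft_force: [0.2, 0.4, 0.0]
ee_pos: [0.503, 0.1445, 0.0749]
ft_force: [0.5, -0.1, -0.1]
ee_pos: [0.503, 0.1445, 0.0744]
ft_force: [0.6, 0.8, 0.4]
ee_pos: [0.503, 0.1445, 0.0739]
ft_force: [0.6, 0.5, -0.3]
```

```bash
for i in 1 2 3; do python3 -m pendant '[0,0,0.05,0, 0,0,0.05,0]' | grep -E "ee_pos|ft_f"; done; python3 - <<'E'
from bench import *
import cv2
d=snapshot("side");cv2.imwrite("pics/s3.png",cv2.resize(d["pixels"][250:340,280:380],None,fx=6,fy=6,interpolation=2))
E
```

```text
ee_pos: [0.503, 0.1445, 0.0734]
ft_force: [-0.6, 0.8, -0.0]
ee_pos: [0.503, 0.1445, 0.0729]
ft_force: [0.0, -0.1, -0.0]
ee_pos: [0.503, 0.1446, 0.0724]
ft_force: [-0.3, -0.2, -0.3]
```

View pics/s3.png

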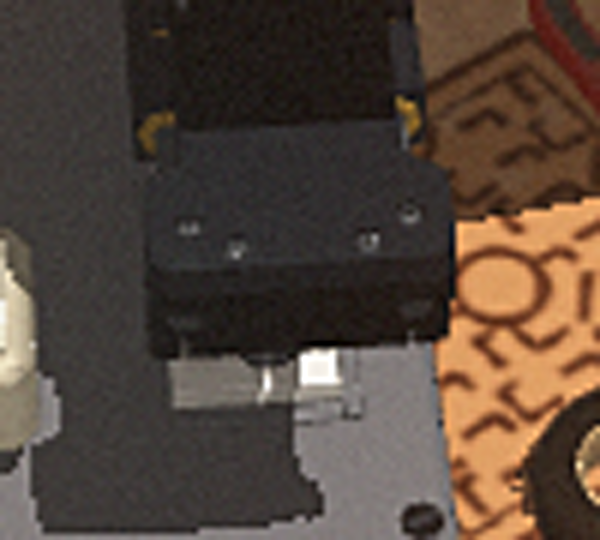

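```bash
python3 - <<'E'
from h import *
from bench import *
d=load("side0")
for u in(305.5,354.5):
    c,r=ray(d,u,308)
    for y in(.2346,.20,.18): print(u,y,c+r*(y-c[1])/r[1])
print([x for x in dir(__import__("bench")) if x[0]!="_"])
s=get_state();print(s["joint_efforts"],s["ft_force"],s["finger_gap"],s["t"])
E
python3 -m pendant '[0,0,0.05,0, 0,0,0.05,0, 0,0,0.1,0, 0,0,0.1,0]' | grep -E "t:|ee_pos|ft_f"
```

```text
305.5 0.2346 [0.53038488 0.2346     0.17761966]
305.5 0.2 [0.53173976 0.2        0.13359351]
305.5 0.18 [0.53252293 0.18       0.10814487]
354.5 0.2346 [0.46387879 0.2346     0.17623932]
354.5 0.2 [0.46044101 0.2        0.1321137 ]
354.5 0.18 [0.45845385 0.18       0.10660756]
['PlanningError', 'get_state', 'hand_in', 'snapshot', 'tips_ahead']
[-3.18249131e-04 -3.10295212e+01 -3.29305279e+01  2.39031465e-02
 -8.68588756e-02 -3.23512630e-07] [-0.10322179  0.13165281 -1.08112158] 0.003957070729755664 5.6
t: 6.0
ee_pos: [0.503, 0.1446, 0.0714]
tool_rot: [3.14, 0.102, -0.0]
ft_force: [0.1, -0.3, -0.5]
```

```bash
for i in 1 2 3; do python3 -m pendant '[0,0,0.1,0, 0,0,0.1,0]' | grep -E "ee_pos|ft_f"; done
```

```text
ee_pos: [0.5029, 0.1445, 0.0703]
ft_force: [-0.0, 0.5, -0.2]
ee_pos: [0.5029, 0.1445, 0.0693]
ft_force: [0.4, 0.2, -0.3]
ee_pos: [0.5029, 0.1445, 0.0683]
ft_force: [-0.4, -0.4, 1.1]
```

```bash
for i in 1 2 3; do python3 -m pendant '[0,0,0.05,0, 0,0,0.05,0]' | grep -E "ee_pos|ft_f"; done
```

```text
ee_pos: [0.503, 0.1446, 0.0679]
ft_force: [0.7, 0.3, 0.1]
ee_pos: [0.503, 0.1446, 0.0674]
ft_force: [0.9, 0.4, -0.4]
ee_pos: [0.503, 0.1445, 0.0669]
ft_force: [0.4, 0.3, -0.4]
```

Nothing is touching although the nominal tip height is below the nose top. I'll raise 5 cm and turn the hand 90°, so the side camera can see the fingertips.

```bash
python3 -m pendant '[0,0,-5,0, 0,0,-5,-8.5, 0,0,-5,-17, 0,0,-5,-25.5, 0,0,-5,-34, 0,0,-5,-42.5, 0,0,-5,-51, 0,0,-5,-59.5]' | grep ee_p
python3 -m pendant '[0,0,0,-8.5, 0,0,0,-17, 0,0,0,-25.5, 0,0,0,-30.5, 0,0,0,-30.5]'
python3 - <<'E'
from bench import *
from h import *
d=snapshot("side");np.savez("side3",**d)
s=get_state();M=Ro.from_rotvec(s["tool_rot"]).as_matrix()
print(s["ee_pos"],proj(d,s["ee_pos"]+M[:,2]*.011), proj(d,s["ee_pos"]+M[:,2]*-.067))
cv2.imwrite("pics/s4.png",cv2.resize(d["pixels"][210:340,260:400],None,fx=5,fy=4.5,interpolation=2))
E
```

```text
ee_pos: [0.503, 0.1446, 0.117]
t: 8.5
ee_pos: [0.503, 0.1446, 0.1169]
tool_rot: [-2.148, -2.292, 0.0]
ft_force: [-0.3, -0.2, 0.3]
finger_gap: 0.008
grip_force: 0.0
[0.50299962 0.14457019 0.11695028] (np.float64(324.7107641461804), np.float64(290.6264515312916)) (np.float64(324.70720207440627), np.float64(256.22415033964046))
```

View pics/s4.png

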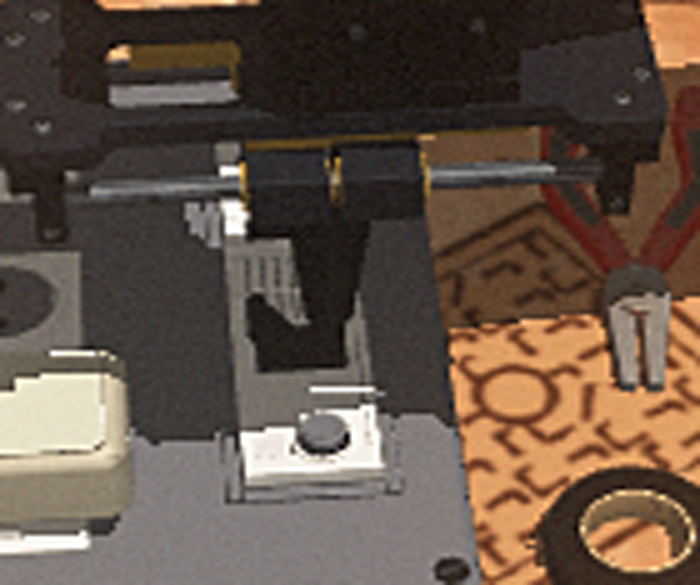

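The side view shows the lever still on, the button at crop (322,430), and the finger ending near crop (325,325). That is well above the predicted (323,363), so the tips really stand higher or further to -y than reported. I'll measure the fingertip outline.

```bash
python3 - <<'E'
from h import *
a=load("side0")["pixels"].max(2);b=load("side3")["pixels"].max(2)
print("cols 308-340; o=dark now only, #=dark both, .=dark before only")
for r in range(252,300):
    print(r,"".join("#" if b[r,c]<50 and a[r,c]<60 else "o" if b[r,c]<50 else "." if a[r,c]<60 else " " for c in range(304,342)))
E
```

```text
cols 308-340; o=dark now only, #=dark both, .=dark before only
252 ooo  .###############o   ooooooooooooo
253 oooo .###############o   ooooooooooooo
254      .###############o o ooooooooooooo
255      .####ooooooooooooo oooooooooooooo
256       o###oooooooooooooooooooooooooooo
257       o####ooooooooooooooooooooooooooo
258       o#####oooooooooooooooooooooooooo
259       #######oooo#####oooooooo        
260      .################oooooooo        
261 .     ################oooooooo        
262 .    o#############ooooooooooo        
263 .             oooooooooooooooo        
264                ooooooooooooooo        
265 .              oooooooooooooo         
266                oooooooooooooo         
267 o              oooooooooooooo         
268 o              oooooooooooooo         
269                oooooooooooooo         
270 o              oooooooooooooo         
271                 oooooooooooo          
272 o               oooooooooooo          
273                 oooooooooooo          
274                 ooooooooooo           
275  .     o        ooooooooooo           
276  
[... 287 characters left out ...]
        
283       ##################o             
284       ##################o             
285       ###################             
286        ##################             
287        ##################             
288        .#################             
289        .#################             
290   .     #################             
291   .     #################             
292   .     o#                            
293   .                                   
294   .                                   
295                                       
296                                       
297                                       
298                                       
299
```

```bash
python3 -m pendant '[3,0,0,0, 3,0,0,0, 3,0,0,0]'
python3 - <<'E'
from bench import *
from h import *
d=snapshot("side");np.savez("side5",**d)
s=get_state();M=Ro.from_rotvec(s["tool_rot"]).as_matrix()
p=s["ee_pos"]+M[:,2]*.011
print(s["ee_pos"],M.round(3),proj(d,p),proj(d,p-[0,.01,0]),proj(d,p+[0,.01,0]))
cv2.imwrite("pics/s5.png",cv2.resize(d["pixels"][240:330,275:375],None,fx=6,fy=6,interpolation=0))
E
```

```text
t: 8.85
ee_pos: [0.501, 0.1746, 0.1169]
tool_rot: [2.148, 2.292, -0.001]
ft_force: [-0.5, 0.2, -0.3]
finger_gap: 0.005
grip_force: 0.0
[0.5010361  0.17427683 0.11688576] [[-0.065  0.998 -0.   ]
 [ 0.998  0.065 -0.   ]
 [-0.    -0.    -1.   ]] (np.float64(326.29890702328896), np.float64(305.6761499922031)) (np.float64(326.1875435250288), np.float64(300.53354395122653)) (np.float64(326.4120729894511), np.float64(310.9019914062205))
```

View pics/s5.png

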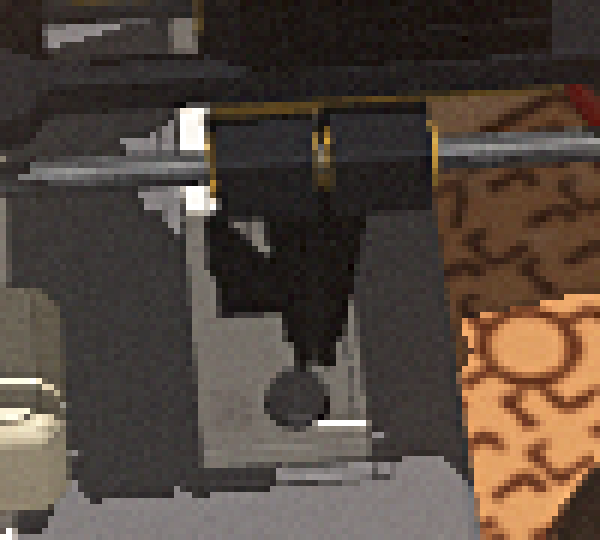

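The finger is a narrow wedge ending at full-image (328,300.8), while the given tip length predicts a lower row. So the tip is about 10–15 mm higher than nominal. I'll go back over the button and lower until the force shows contact.

```bash
python3 -m pendant '[-3,0,0,0, -3,0,3,0, -3,0,4.9,0, -3,0,4.9,0, -3,0,4.9,0]' | grep -E "ee_pos|ft_f"; for i in 1 2 3 4 5; do python3 -m pendant '[0,0,0.05,0, 0,0,0.1,0, 0,0,0.1,0]' | grep -E "ee_pos|ft_f"; done
python3 - <<'E'
from bench import *
from h import *
d=snapshot("side");np.savez("side6",**d)
b=d["pixels"].max(2)
for r in range(280,320): print(r,"".join("#" if b[r,c]<45 else "+" if b[r,c]<80 else " " for c in range(304,345)))
E
```

```text
ee_pos: [0.503, 0.1441, 0.0681]
ft_force: [-0.5, -0.2, 0.2]
ee_pos: [0.5037, 0.1447, 0.068]
ft_force: [0.6, -0.3, -1.1]
ee_pos: [0.503, 0.1446, 0.066]
ft_force: [0.3, -0.8, -0.5]
ee_pos: [0.5029, 0.1446, 0.0648]
ft_force: [-0.1, -0.3, -0.1]
ee_pos: [0.503, 0.1446, 0.0638]
ft_force: [-0.5, -1.1, 0.2]
ee_pos: [0.503, 0.1446, 0.0629]
ft_force: [-0.2, -0.2, -0.4]
280 +++    ###############+++###############+
281 ++    +#################+######+########+
282 ++    +#################################+
283 ++   +##################################+
284 ++   +########################++#++++++++
285 ++    ########################+++++++++++
286 +++    ######################++++++++++++
287 +++    ###################### +++++++++++
288 +++    +##################### +++++++++++
289 +++    +##################### +++++++++++
290 +++    +####################+ +++++++++++
291 +++    +####################  +++++++++++
292 +++    +##+++++#############+ +++++++++++
293 +++            +############   ++++++++++
294 +++            +############   ++++++++++
295 +++             ############   ++++++++++
29
[... 396 characters left out ...]
         ++++++
305 ++++            +++######       +++      
306 ++++           ++++#######   +  +++++++++
307 ++++           #+++##++###       ++++++++
308 ++++           +++++++++++       #+++++++
309 ++++            ##++++++#          ++++++
310 ++++             #######                 
311 ++++                                     
312 ++++                                     
313 +++#                                     
314 +   +                                    
315     +                                    
316     +                                    
317     +               +++ +                
318         ++                               
319  +                               + +
```

```bash
for i in 1 2 3 4 5; do python3 -m pendant '[0,0,0.05,0, 0,0,0.05,0]' | grep -E "ee_pos|ft_f"; done
python3 - <<'E'
from bench import *
from h import *
d=snapshot("side");np.savez("side7",**d)
b=d["pixels"].max(2)
for r in range(282,313): print(r,"".join("#" if b[r,c]<45 else "+" if b[r,c]<80 else " " for c in range(304,345)))
E
```

```text
ee_pos: [0.503, 0.1445, 0.0624]
ft_force: [0.2, 0.3, 0.7]
ee_pos: [0.503, 0.1446, 0.0619]
ft_force: [-0.9, -0.1, -0.6]
ee_pos: [0.503, 0.1445, 0.0614]
ft_force: [0.6, -0.9, -0.1]
ee_pos: [0.503, 0.1445, 0.0609]
ft_force: [0.5, 0.6, -0.9]
ee_pos: [0.503, 0.1446, 0.0604]
ft_force: [-0.4, -0.7, 0.0]
282 ++    +###########+###+++###############+
283 ++    +###################+############++
284 ++   +##################################+
285 ++    ##########################+#++++#++
286 +++   +######################++++++++++++
287 +++    ######################++++++++++++
288 +++    +##################### +++++++++++
289 +++    +##################### +++++++++++
290 +++    +##################### +++++++++++
291 +++    +####################+ +++++++++++
292 +++    +##+++++#############+ +++++++++++
293 +++            +############+  ++++++++++
294 +++            +############   ++++++++++
295 +++            +############   ++++++++++
296 +++             ############   ++++++++++
297 +++             ###########    ++++++++++
298 +++             +##########    ++++++++++
299 +++             +##########    ++++++++++
300 +++             +##########    ++++++++++
301 ++++             ##########    ++++++++++
302 ++++             #########+  + ++++++++++
303 ++++             #########      +++++++++
304 ++++            ++########         ++++++
305 ++++            +++######       +++      
306 ++++           +++########      +++++++++
307 ++++           #+++#######   +  +++++++++
308 ++++           ++++##++##+       ++++++++
309 ++++            ##++++++#          ++++++
310 ++++             +##+###                 
311 ++++              ++#+                   
312 ++++
```

```bash
for i in 1 2 3 4 5 6 7 8; do python3 -m pendant '[0,0,0.05,0, 0,0,0.05,0]' | grep -E "ee_pos|ft_f"|tr '\n' ' ';echo; done
```

```text
ee_pos: [0.503, 0.1446, 0.0599] ft_force: [-0.7, 0.3, 0.7] 
ee_pos: [0.503, 0.1446, 0.0594] ft_force: [0.5, 0.3, -0.4] 
ee_pos: [0.503, 0.1445, 0.0589] ft_force: [0.7, 0.8, -0.5] 
ee_pos: [0.503, 0.1445, 0.0584] ft_force: [0.0, -0.2, 0.1] 
ee_pos: [0.503, 0.1446, 0.0579] ft_force: [-0.3, -0.7, 0.8] 
ee_pos: [0.503, 0.1446, 0.0574] ft_force: [0.2, 0.3, 0.1] 
ee_pos: [0.5029, 0.1445, 0.0569] ft_force: [-0.0, 0.6, -1.0] 
ee_pos: [0.503, 0.1445, 0.0564] ft_force: [-0.9, 0.3, -0.1]
```

```bash
cat > look.py <<'E'
from bench import *
from h import *
d=snapshot("side");b=d["pixels"].max(2)
for r in range(268,314): print(r,"".join("#" if b[r,c]<45 else "+" if b[r,c]<80 else " " for c in range(304,350)))
print(get_state()["t"])
E
python3 look.py
```

```text
268 ##############################################
269 ##############################+#++++++++ +    
270 ################+++++++++ + + +++++++##++++  +
271 #++++#++              +################++++ ++
272 +    +  +++ +++++#+##+#################++++++ 
273 ++   +###############+##+#+++++++++++++ +++   
274 ++   +##+++++#++++#+++#++#+++#+++++++++  +++  
275 ++   +++#++#+++#+++++ #+++++++++#+++++#  +++  
276 ++    ++++++++++#+++# # ++++++++++++++#       
277 ++    +++++++++++#++#   #++++++++++++#+       
278        #++#++++++++++  +#++++++++++++++       
279       ++++++++++++++++  ++++#+#++####+#+ + +++
280       ++++++++#++#+### ++###########+##+ +++++
281 +++++ ################ ++##############+ ++++ 
282 +++++  ############### ++############### ++++ 
283 +#     ####+##########+++###############+++++ 
284 ++    +#################+###############++++++
285 ++    ##################+###############++++++
286 ++     ################################+++++++
287 +++   +####+##################+++++++++++++++ 
288 +++   +######################+++++++++++++++++
289 +++    +#################
[... 551 characters left out ...]
 ###########    +++++++++++++++
301 +++             +##########    +++++++++++++++
302 ++++            +##########  + +++++++++++++++
303 ++++            +#########+     ++++++++++++++
304 ++++            +#########+     ++++++++++++++
305 ++++            +#########+        +++++++++++
306 ++++           +++########   +  +++     ++++++
307 ++++           #++########   +  ++++++++++++++
308 +++#           ++++##+####       +++++++++++++
309 ++++            #++##+###+       ++++++++     
310 ++++             +#####++          +++++      
311 ++++              ++++                        
312 ++++                                          
313 +++++                                         
13.65
```

```bash
for i in 1 2 3 4 5 6; do python3 -m pendant '[0,0,0.05,0, 0,0,0.05,0]' | grep -E "ee_pos|ft_f"|tr '\n' ' ';echo; done; python3 look.py | tail -19
```

```text
ee_pos: [0.503, 0.1445, 0.0559] ft_force: [0.3, 0.2, -0.5] 
ee_pos: [0.5031, 0.1446, 0.0555] ft_force: [-0.5, 1.1, 1.2] 
ee_pos: [0.5031, 0.1446, 0.0553] ft_force: [-1.2, -1.1, 2.7] 
ee_pos: [0.5031, 0.1446, 0.0548] ft_force: [-2.1, -1.4, 3.7] 
ee_pos: [0.5031, 0.1446, 0.0538] ft_force: [0.4, -0.1, 1.1] 
ee_pos: [0.5031, 0.1446, 0.0533] ft_force: [-0.0, 0.8, 0.7] 
296 +++            #############   +++++++++++++++
297 +++            +############   +++++++++++++++
298 +++            +############+  +++++++++++++++
299 +++             ###########+   +++++++++++++++
300 ++++            ###########    +++++++++++++++
301 ++++            ###########    +++++++++++++++
302 ++++            +##########  +  ++++++++++++++
303 ++++            +##########     ++++++++++++++
304 ++++            +#########+     ++++++++++++++
305 ++++            +#########         +++++++++++
306 ++++           ++#########   +  +++       ++++
307 ++++           #+#########      ++++++++++++++
308 ++++           ++++#######    + ++++++++++++++
309 ++++            #+###+###+       #++++++++++++
310 ++++             ########          +++++      
311 ++++              +#++ +#                     
312 ++++                                          
313 +++++                                         
14.9
```

```bash
python3 -m pendant '[0,0,0,0]' | grep -E "ft_f"; python3 - <<'E'
from bench import *
from h import *
d=snapshot("side");im=d["pixels"];np.savez("side8",**d)
d2=snapshot("top")["pixels"]
cv2.imwrite("pics/s9.png",np.hstack([cv2.resize(im[250:330,265:365],None,fx=4,fy=4,interpolation=2),cv2.resize(d2[180:260,260:360],None,fx=4,fy=4,interpolation=2)]))
E
```

```text
ft_force: [0.9, 0.1, 0.9]
```

View pics/s9.png

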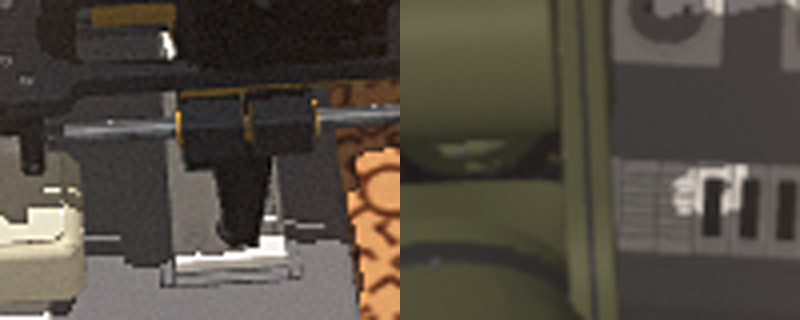

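The side view shows the fingertip on the button at crop (235,240). The carriage hides the lever, and in the top view the arm hides the whole RCD. I'll raise and check by mask whether the lever dropped.

```bash
python3 -m pendant '[0,0,-5,0, 0,0,-6.5,0, 0,0,-6.5,0, 0,0,-6.5,0]'|grep -E "ee_p|ft_f"; sed -i 's/range(268,314)/range(256,314)/' look.py; python3 look.py
```

```text
ee_pos: [0.5027, 0.1445, 0.1178]
ft_force: [-0.9, -0.8, -0.4]
256       ###################################     
257       +##################################     
258       +#######################+###+++++++     
259 +     ########################+++++++++++     
260 +    +########################++++++++++++    
261 +     ########################++++++++++++    
262 +    #########################++++++++++++    
263 +    ++       +###############++++++++++++    
264                ##############+++++++++++++    
265 +             +##############+++++++++++++  ++
266 +              ##############+++++++++++++ +++
267 +              ##############++++++++++++++++ 
268 +    +     +   ##############++++++++++++++   
269 +    +  +      +#############++++++++++++++   
270 +    +  +  +   +############+++++++++++++++  +
271 +       +     ++############+++++++++++++++ ++
272 +       +  +    ############+++++++++++++++++ 
273 ++      +  +  + ############++++++++++++++++  
274 ++              +###########++++++++++++++++  
275 ++    +##       +##########+++++++++++++++++  
276 ++    ###+    
[... 1225 characters left out ...]
                 ++++++++++++++
301 ++++                            #+++++++++++++
302 ++++                                       +++
303 ++++                                        ++
304 ++++                                         +
305  +++                                          
306 + +#                     +                    
307 +  #           +         #                    
308    #            +       ++                    
309    #             #     +#                     
310                   ###+#                       
311                                               
312                                               
313                                               
15.55
```

```bash
python3 - <<'E'
from h import *
d=load("side0")
def ony(u,v,y):
    c,r=ray(d,u,v);return (c+r*(y-c[1])/r[1]).round(4)
for y in(.1445,.1505,.1545):
    print(y,"tip up",ony(325.5,282,y),"contact",ony(325.5,310,y),"pillar low",ony(272.5,292.5,y),"pillar up",ony(270,263,y),"block up",ony(325,262.5,y))
print("button centre px",[proj(d,w(-.004,.022+k,.071)) for k in(-.008,0,.008)])
b=load("side8")["pixels"]
hs=cv2.cvtColor(b,cv2.COLOR_BGR2HSV)
# supply top: pixels in original
o=load("side0")["pixels"];h0=cv2.cvtColor(o,cv2.COLOR_BGR2HSV)
m=((h0[...,2]>150)&(h0[...,1]>25)&(h0[...,1]<70)).astype(np.uint8)*255;mm=np.zeros_like(m);mm[275:335,220:292]=m[275:335,220:292]
n,l,st,ce=cv2.connectedComponentsWithStats(mm);i=1+st[1:,4].argmax();print(st[i])
x,y,ww,hh,_=st[i]
for p in((x,y),(x+ww,y),(x+ww,y+hh*.7)): print(p,onz(d,*p,.11))
E
```

```text
0.1445 tip up [0.5018 0.1445 0.1264] contact [0.5017 0.1445 0.0571] pillar low [0.5843 0.1445 0.1029] pillar up [0.5835 0.1445 0.1707] block up [0.5026 0.1445 0.1704]
0.1505 tip up [0.5019 0.1505 0.1333] contact [0.5018 0.1505 0.0648] pillar low [0.5835 0.1505 0.1101] pillar up [0.5828 0.1505 0.1772] block up [0.5027 0.1505 0.1769]
0.1545 tip up [0.502  0.1545 0.138 ] contact [0.5019 0.1545 0.0699] pillar low [0.583  0.1545 0.1149] pillar up [0.5823 0.1545 0.1815] block up [0.5027 0.1545 0.1812]
button centre px [(np.float64(323.7109813671805), np.float64(300.83391819734425)), (np.float64(324.10518979194893), np.float64(304.73184507878796)), (np.float64(324.5042190918079), np.float64(308.67744069947264))]
[ 230  275   56   42 1406]
(np.int32(230), np.int32(275)) [0.65253424 0.11339841 0.11      ]
(np.int32(286), np.int32(275)) [0.56390951 0.11479017 0.11      ]
(np.int32(286), np.float64(304.4)) [0.5620081  0.17408855 0.11      ]
```

The lever is still on. By ray geometry a gripper pillar (z about 0.11, x 0.583) had come down onto the cream supply's top (x 0.562 or more), and the fingertip really stands about 15 mm above the TCP. I'll turn the body back along y, clear of the supply, and press further.

```bash
python3 -m pendant '[0,0,0,8.5, 0,0,0,17, 0,0,0,25.5, 0,0,0,34, 0,0,0,42.5, 0,0,0,51, 0,0,0,59.5, 0,0,0,68]' | grep ee_p
python3 -m pendant '[0,0,0,8.5, 0,0,0,17, 0,0,2,22, 0,0,5.8,22, 0,0,5.8,22, 0,0,5.8,22]'| grep -E "ee_p|ft_f"
for i in 1 2 3 4 5 6; do python3 -m pendant '[0,0,0.05,0, 0,0,0.05,0]' | grep -E "ee_pos|ft_f"|tr '\n' ' ';echo; done
```

```text
ee_pos: [0.5015, 0.1442, 0.1158]
ee_pos: [0.5012, 0.1442, 0.0585]
ft_force: [-0.4, 0.3, 0.1]
ee_pos: [0.5042, 0.1448, 0.0616] ft_force: [-0.2, -0.2, 0.7] 
ee_pos: [0.5036, 0.1447, 0.0604] ft_force: [1.0, -0.4, -0.8] 
ee_pos: [0.5031, 0.1446, 0.0591] ft_force: [-0.0, 0.1, -0.1] 
ee_pos: [0.5029, 0.1446, 0.0584] ft_force: [-0.3, -0.0, -0.6] 
ee_pos: [0.503, 0.1446, 0.0578] ft_force: [-0.7, 0.6, -1.2] 
ee_pos: [0.503, 0.1446, 0.0574] ft_force: [1.2, -1.1, 0.1]
```

```bash
for i in 1 2 3 4 5 6 7 8 9 10; do python3 -m pendant '[0,0,0.05,0, 0,0,0.05,0]' | grep -E "ee_pos|ft_f"|tr '\n' ' ';echo; done; grep t: /dev/null; python3 -c "
from bench import *
print(get_state()['t'])"
```

```text
ee_pos: [0.503, 0.1446, 0.0569] ft_force: [-0.0, -0.3, -0.2] 
ee_pos: [0.503, 0.1445, 0.0564] ft_force: [0.4, 0.2, 0.4] 
ee_pos: [0.503, 0.1446, 0.0559] ft_force: [1.3, 0.2, 0.4] 
ee_pos: [0.5031, 0.1446, 0.0556] ft_force: [-0.4, 1.0, 0.2] 
ee_pos: [0.5031, 0.1446, 0.0551] ft_force: [-0.3, 0.1, 1.7] 
ee_pos: [0.5031, 0.1446, 0.0545] ft_force: [-0.9, -0.0, 0.9] 
ee_pos: [0.5031, 0.1446, 0.054] ft_force: [-1.4, 0.2, 2.3] 
ee_pos: [0.5031, 0.1446, 0.0535] ft_force: [-1.4, -0.2, 2.3] 
ee_pos: [0.5031, 0.1446, 0.053] ft_force: [-0.8, 0.6, 1.7] 
ee_pos: [0.5031, 0.1446, 0.0525] ft_force: [-1.0, -0.7, 2.4] 
20.15
```

Contact is now at the button, with about 2.3 N after about 3 mm. I'll press 1 mm more, lift, back off to -x and check the lever.

```bash
python3 -m pendant '[0,0,0.1,0, 0,0,0.1,0, 0,0,0.1,0]'| grep -E "ee_p|ft_f"; python3 -m pendant '[0,0,-3,0, -3,2,-4,0, -6,4.3,-4,0, -6,4.3,-4,0, -6,4.3,-4,0]'| grep -E "ee_p|ft_f"; python3 look.py
python3 - <<'E'
from h import *
from bench import *
s=get_state();print(shift(s,w(-.045,-.021,.0536)))
E
```

```text
ee_pos: [0.5031, 0.1446, 0.0515]
ft_force: [-0.4, 0.1, 2.2]
ee_pos: [0.4456, 0.0976, 0.0911]
ft_force: [0.2, 0.9, 0.7]
256       ++##+               +++++++++++++++ #+++
257        ####+              ++++++++++++++++##++
258       +#####+    +++++    ++++++++++++++++####
259 +    ++###############    ++++++++++++++++####
260 +    #################     +++++++++++++++####
261 +    +################+    ++++++++++++++#####
262 +    +#############++++    ++++++++++++++#####
263 +    ++                    ++++++++++++++#####
264 +                          ++++++++++++++#####
265 +                          ++++++++++++++#####
266 +                          ++++++++++++++#####
267 +          +       +  +    ++++++++++++++#####
268 +    +  +  +  +            ++++++++++++++#####
269 +    +  +     +  +  +      ++++++++++++++#####
270 +    +  +  +     +  +  +   ++++++++++++++#####
271 +       +  +  +  +  +  +   ++++++++++++++#####
272 +    +     +        +  +    ++++++++++++++####
273 +    +  +  +  +  +  +       +++++++++++++#####
274 ++   +                 ++   ++++++++++++++####
275 ++      
[... 1328 characters left out ...]
          +          +++++++++++++++
302    +             +++++++     +  ++++++++++++++
303    +             +++++++        ++++++++++++++
304    #              +++++++       ++++++++++++++
305 +  #              +++++++       ++++++++++++++
306 +  #              +++++++#      ++++++++++++++
307 +  #           ++  ++++++#      ++++++++++++++
308    #            ++ ++++++#   ++ ++++++++++++++
309    #            +#+++ ++#+       +++++++++++++
310    +              ##+##          +++++++++++++
311                                     +++       
312                                               
313                                               
21.0
(array([1.97, 0.  , 3.78]), np.float64(-0.02))
```

The lever has dropped: it now leans to -x, with its tip at col 327, row 275. Next I'll go down behind it.

```bash
python3 -m pendant '[2,0,0,0, 2,0,3,0, 2,0,3.7,0, 2,0,3.7,0, 2,0,3.7,0]'| grep -E "ee_p|ft_f"; python3 -m pendant '[0.5,0,0,0, 1,0,0,0, 1.5,0,0,0, 2,0,0,0, 2.5,0,0,0, 2.8,0,0,0, 3.1,0,0,0, 3.1,0,0,0]'| grep -E "ee_p|ft_f"
python3 - <<'E'
from h import *
from bench import *
s=get_state();print(shift(s,w(-.006,-.021,.0546)),s["t"])
E
```

```text
ee_pos: [0.4661, 0.0993, 0.0547]
ft_force: [-0.2, 0.6, 0.3]
ee_pos: [0.497, 0.1011, 0.0542]
ft_force: [-2.6, 0.3, 1.2]
(array([ 0.78, -0.01, -0.04]), np.float64(-0.0)) 22.3
```

```bash
for i in 1 2 3 4; do python3 -m pendant '[0.1,0,0,0, 0.2,0,0,0, 0.2,0,0,0]'| grep -E "ee_p|ft_f"|tr '\n' ' ';echo; done
```

```text
ee_pos: [0.4977, 0.1011, 0.0542] ft_force: [-6.0, -0.2, 4.2] 
ee_pos: [0.4995, 0.1012, 0.0542] ft_force: [-6.5, -0.3, 4.7] 
ee_pos: [0.5028, 0.1015, 0.0543] ft_force: [-1.7, 0.3, 0.4] 
ee_pos: [0.5041, 0.1015, 0.0539] ft_force: [-5.7, 0.0, -0.2]
```

```bash
for i in 1 2; do python3 -m pendant '[0.1,0,0,0, 0.2,0,0,0, 0.2,0,0,0]'| grep -E "ee_p|ft_f"|tr '\n' ' ';echo; done; python3 -m pendant '[-1,0,0,0, -3,0,0,0, -6,0,0,0, -8,0,-2,0, -8,0,-4,0, -8,0,-4,0]'| grep -E "ee_p|ft_f"; python3 look.py
```

```text
ee_pos: [0.5049, 0.1016, 0.0538] ft_force: [-8.6, 0.0, 2.6] 
ee_pos: [0.5052, 0.1016, 0.0535] ft_force: [-14.2, -0.6, 6.8] 
ee_pos: [0.4323, 0.097, 0.0982]
ft_force: [0.2, -1.2, 0.5]
256       +###+               +++++++++++++++     
257        ##+#+              +++++++++++++++     
258       +#####+    +++++    +++++++++++++++     
259      ++###############     ++++++++++++++     
260 +    #################     +++++++++++++++    
261 +    #####+###########     +++++++++++++++    
262 +    ##############+++     +++++++++++++++    
263 +    ++                    +++++++++++++++    
264 +                          +++++++++++++++    
265 +                          +++++++++++++++  ++
266 +                          +++++++++++++++ +++
267 +          +       +       +++++++++++++++++  
268 +    +        +  +    +    ++++++++++++++++   
269 +       +  +     +  +      ++++++++++++++++   
270 +    +     +        +  +   ++++++++++++++++  +
271 +    +  +     +     +  +    +++++++++++++++ ++
272 +       +  +  +     +      ++++++++++++++++++ 
273 ++   +  +  +  +     +       +++++++++++++++   
[... 1346 characters left out ...]
                +++++++++++++++
301    +                           +++++++++++++++
302    +                         +  ++++++++++++++
303    +                            ++++++++++++++
304    #                            ++++++++++++++
305 +  #                            ++++++++++++++
306 +  #                     +   +  ++++++++++++++
307 +  #            +        #      ++++++++++++++
308 +  #            ++     +++      ++++++++++++++
309    #            +#++++++#        #++++++++++++
310    +              #####            +++++      
311                                               
312                                               
313     +                                         
24.75
```

The lever is latched on again, leaning to +x with its tip at col 311, row 275. The button is out, and the breaker in view (rows 256–262) is unchanged. The hand is clear.

```bash
python3 -m pendant '[0,0,-2,0, 0,0,-2,0, 0,0,-2,0]' | grep ft_f; python3 -c "
from bench import *
print(hand_in())"
```

```text
ft_force: [0.1, -0.5, -0.1]
the job is handed in; nothing more can be done
None
```

The trip test is done and handed in; no verdict came back: the test button dropped the earth-leakage lever, it was pushed back over and stays on by itself, and I saw no breaker or loose tool shifted, though a first press with the hand turned sideways may have briefly touched the cream plug-in supply (under 4 N).

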